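# Let the beads out of the lever dispenser and ease its lid shut

### The arm

A 6-joint arm with a two-finger parallel gripper is mounted at the origin on the work surface. World frame = base frame: x ahead of the robot, y to its left, z up, the work surface at z = 0. Lengths are in mm, angles in rad, forces in N, time in s.
With the tool pointing down it reaches from about 350 to 775 mm from the base axis. Payload 7.3 kg.
Tool frame: the origin (TCP) lies midway between the tips of the shut fingers; the grasp point (between the pads) lies 19 mm behind it; z points along the fingers, x is the direction in which the jaws open and shut, and the axes are right-handed (so a half turn about z gives the same grasp; the last joint's range is limited). The gripper opens to 92 mm and grips with 3 to 60 N. Pads are 19 mm wide; open, the fingers measure 130 mm over their backs; the gripper's body (75 mm by 190 mm) begins 47 mm behind the grasp point.
Start: joints at [-1.317, 0.342, 1.524, -0, 1.275, -0.146], TCP at [204.371, -483.609, 226.741] pointing down, gripper open.
Joint ranges: [-2.53, 2.53], [-0.77, 2.02], [0.04, 2.7], [-1, 4.14], [0.28, 2.66], [-3.11, 3.11]. Speed limits (rad/s): [2.57, 2.57, 3.14, 3.14, 3.14, 3.14].

### API

Orientations are given as [roll, pitch, yaw] about the fixed x, y, z axes, in that order (R = Rz(yaw) Ry(pitch) Rx(roll)).
In Python, from plant import bot gives the robot as it stands.
- The arm moves only by the shell command python3 -m pendant 'ROWS' [OPENING]. ROWS is JSON, a list of rows, each an object with "linear": the shift along the world's x, y, z in mm, a list of three; "twist": the turn about the world's z in degrees. In form: [{"linear": [x, y, z], "twist": twist}, ...]. A call has 1 to 20 rows; each row is the pose to reach, as a shift and turn from the pose commanded when the call began; what a row does not reach only later rows make up. A row lasts 1/8 s, in which the tool goes at most 62.5 mm and 10.7 degrees, less where a joint would pass 70% of its speed; a pose out of reach is approached as far as the arm can. A call with a gripper value outside its range is refused whole. OPENING is the closure in counts, from 0 (fully open) to 255 (shut), set as the call begins (- or left out, the last holds). The fingers move at their own pace and stop on an object; the grip force is fixed at half the most. Time passes only in rows, so rows that repeat a pose let the fingers close. It gives the time, the measured TCP pose, the force and the opening at its end, in the units of the state.
- bot.get_obs(): the state, without advancing time (a new reading comes with each control period).
- bot.capture(name): name is "scene" or "top" or "wrist"; returns a dict with "frame" (400x640x3 uint8, blue, green, red), "z_map" (400x640 float32, mm along the optical axis (not along the pixel's ray), 0 where there is no reading), "fx", "fy", "cx", "cy" (pixels), "rvec" (rotation vector, rad) and "tvec" (3), from world to camera coordinates, as OpenCV has them. Camera axes: x right, y down, z forward; pixel columns grow to the right and rows downward; lengths in mm; the calibration is good to about 2 mm. A picture is of the moment at which its call begins.
- bot.close_job(): hands the job in, once; it reports no verdict.
The state is a dict: "time": time; "joint_positions": joint angles; "dq": joint speeds; "tau": joint torques, N m; "tool_pos": TCP position; "tcp_rot": TCP orientation; "contact_force": force on the tool from outside, world axes, zero at the start; "moment": the same for the moment, N m; "grip_width": finger opening in mm.
Only numpy, scipy, OpenCV 4.12 (cv2) and the standard library are available. Lean on these libraries where they do the work, as an engineer would, in place of code of your own. Each camera call takes 0.05 s, during which the arm holds its last target. There are 200 camera calls.

### The job

Fill the tin cup with the four wooden beads waiting in the bead dispenser: with the fingertips press the dispenser's paddle all the way down so that the linked lid swings wide open, and keep it down until every bead has rolled into the cup. Then ease the paddle slowly back up, all the way to its rest, so that the lid comes shut without slamming, and take the hand away. Work the paddle only: nothing is picked up, the lid, the beads and the cup are not touched, and everything else on the ledge stays where it stands.

Things in the scene. Friction and masses are not known exactly. Their poses are not given: they have to be found in the camera images.
- paddle (a point): Centre of the top face of the press paddle: a flat brown wooden board, 72 mm across x 60 mm along the lever x 12 mm, on the free end of the steel lever beyond the chute's high end. Press it straight down: its top goes from 101 mm above the ledge at rest to 57 mm fully down, tipping 7 degrees either way of level. Axes: y along the lever towards the chute, z up out of the top face.
- lever_turn (a joint): Lever angle in rad: 0 = at rest, paddle up on its stop; 0.25 = paddle fully down on its stop. A spring returns it: about 2 N on the paddle just off the rest stop, about 4 N fully down. Let go, it flies up and slams the lid.
- lid_turn (a joint): Opening angle of the chute lid in rad, driven by the lever through a push rod, about 4 rad per rad of the lever: 0 = shut, 1.04 = wide open (lever fully down). The beads get past it from about 0.65 on. A slam is coming shut (the last 0.25 rad) faster than 2.5 rad/s, that is the paddle rising at about 110 mm/s.
- lid: Chute lid: brown wooden flap 48 mm wide, 66 mm long, 5 mm thick, hanging aslant over the chute's mouth from a pin at its top; origin on that pin, at (0, 45, 137) mm in the dispenser's frame. It swings up and outwards, away from the chute. Not to be touched.
- dispenser: Bead dispenser, fixed: plywood chute 150 x 48 mm, open on top, one side clear, sloping down 7 degrees over a base board 130 x 285 x 12 mm. Origin on the ledge under the chute; y axis down the chute, from the paddle (y = -186 mm) past the lid to the tin cup (y = +112 mm). Chute's high end wall: 160 mm tall, 80 mm from the paddle's edge. Lever and push rod on its +x side.
- cup: Tin cup, open, 100 mm across the rim, 86 mm across the foot, 55 mm tall, loose, 90 g; it already stands in the right place on the base board below the chute's mouth. Origin at the centre of its underside, z axis up. Not to be touched.
- duck: Yellow rubber duck, 76 mm tall, 64 mm wide, loose; origin under its middle. Stands in front of the dispenser.
- cup_stack: Stack of nested tin cups, 104 mm across, 91 mm tall, loose; origin under its middle. Stands in front of the dispenser.
- jar: Pale glass jar with a metal cap, 72 mm across, 105 mm tall, loose; origin under its middle. Stands behind the dispenser.
- abacus: Brown wooden abacus, 254 mm wide, 75 mm deep, 199 mm tall, loose; origin under its middle. Stands on the left.
- bobbin: Small wooden bobbin, 42 mm across, 50 mm tall, loose; origin under its middle. Stands on the right.
- bead1: Natural wooden bead, a ball 30 mm across, 11 g, loose; origin at its centre. At the start it is number 1 of the four beads in the chute, counted from the lid; it rolls by itself into the cup once the lid is open.
- bead2: Natural wooden bead, a ball 30 mm across, 11 g, loose; origin at its centre. At the start it is number 2 of the four beads in the chute, counted from the lid; it rolls by itself into the cup once the lid is open.
- bead3: Natural wooden bead, a ball 30 mm across, 11 g, loose; origin at its centre. At the start it is number 3 of the four beads in the chute, counted from the lid; it rolls by itself into the cup once the lid is open.
- bead4: Natural wooden bead, a ball 30 mm across, 11 g, loose; origin at its centre. At the start it is number 4 of the four beads in the chute, counted from the lid; it rolls by itself into the cup once the lid is open.

How it is judged (in metres and radians):
On the way, in this order (a step that is already met when the one before it is completed fails the run):
1. the paddle is pressed all the way down and the lid stands wide open (value of joint lid_turn above 0.92 rad and distance between the grasp point and paddle below 0.08 m), for 0.3 s.
2. the lid is back shut, with all four beads in the cup (value of joint lid_turn below 0.06 rad and horizontal distance between each of bead1, bead2, bead3, bead4 and cup below 0.036 m and z of bead1 in the frame of cup between 0.004 and 0.055 m and z of bead2 in the frame of cup between 0.004 and 0.055 m and z of bead3 in the frame of cup between 0.004 and 0.055 m and z of bead4 in the frame of cup between 0.004 and 0.055 m), for 0.2 s.
At the end, for the whole second after the job is handed in: The lid is shut (within 0.06 rad) and the lever at rest (within 0.02 rad); all four beads lie in the tin cup, below its rim; the cup stands upright within 12 mm of where it was (all of step 2 and value of joint lever_turn below 0.02 rad and angle between cup's own z axis and vertical below 0.1 rad and distance of cup from where it was at the start of the episode below 0.012 m and linear speed of each of bead1, bead2, bead3, bead4 below 0.1 m/s); the robot touches nothing.
It fails at once if the lid slams: it comes shut faster than 2.5 rad/s (value of joint lid_turn below 0.25 rad and velocity of joint lid_turn below -2.5 rad/s).
It fails at once if the lid is touched (contact force between any of the fingers, the arm and lid above 0.3 N).
It fails at once if a bead is touched (contact force between any of the fingers, the arm and bead1 above 0.3 N or contact force between any of the fingers, the arm and bead2 above 0.3 N or contact force between any of the fingers, the arm and bead3 above 0.3 N or contact force between any of the fingers, the arm and bead4 above 0.3 N).
It fails at once if the cup is touched, shifted by more than 12 mm or lifted (contact force between any of the fingers, the arm and cup above 0.3 N or distance of cup from where it was at the start of the episode above 0.012 m).
It fails at once if something else on the ledge is shifted by more than 15 mm or lifted (distance of any of duck, cup_stack, jar, abacus, bobbin from where it was at the start of the episode above 0.015 m).
It also fails if it takes over 35 s, if anything falls off the work surface, if the arm or the gripper's body presses on something with over 40 N, if the wrist force passes 120 N, or if a joint passes its speed limit or range.

## Working session

There is one attempt and no reset: what is moved stays moved. The work goes in short steps, Python scripts to look and compute and a shell command to move; the robot and the scene stay as the last step left them, time stands still between calls to the robot, and variables do not carry over. Pictures are saved under pics/ and viewed, about 8 in all and at most 12, crops included, and the job is handed in when it is done.

```bash
ls; mkdir -p pics; cat > h.py <<'E'
import numpy as np,cv2
from plant import bot
def cap(n,f=None):
    c=bot.capture(n)
    if f: cv2.imwrite('pics/'+f,c['frame'])
    return c
def cloud(c):
    z=c['z_map']; v,u=np.mgrid[:z.shape[0],:z.shape[1]]
    p=np.stack([(u-c['cx'])/c['fx']*z,(v-c['cy'])/c['fy']*z,z],-1)
    R=cv2.Rodrigues(np.array(c['rvec'],float))[0]
    return (p-np.array(c['tvec']).ravel())@R
E
python3 - <<'E'
from h import *
print(bot.get_obs())
for n in('scene','top'):
    c=cap(n,n+'.png'); np.savez(n+'.npz',P=cloud(c),**c)
E
```

```text
pics
{'time': 0.0, 'joint_positions': array([-1.31700032e+00,  3.42730414e-01,  1.52500165e+00,  5.26271306e-06,
        1.27539451e+00, -1.45982653e-01]), 'dq': array([ 5.39731811e-04, -2.06576395e-03, -3.45751698e-04,  6.71346251e-04,
       -8.93559860e-04, -1.56975715e-05]), 'tau': array([-1.67257822e-03, -4.31255865e+01, -2.44218671e+01,  7.18111242e-02,
        5.61797374e-02, -9.93968547e-05]), 'tool_pos': array([ 204.26676898, -483.19924142,  226.04633321]), 'tcp_rot': array([-3.14136454e+00,  1.51687017e-03, -1.17101903e+00]), 'contact_force': array([-0.33387041, -0.40556639, -0.26630095]), 'moment': array([-0.01450188, -0.06910084, -0.00758867]), 'grip_width': 91.82235452296236}
```

View pics/scene.png

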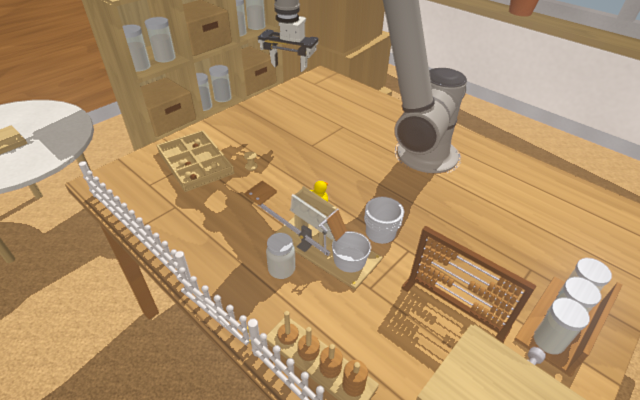

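View pics/top.png

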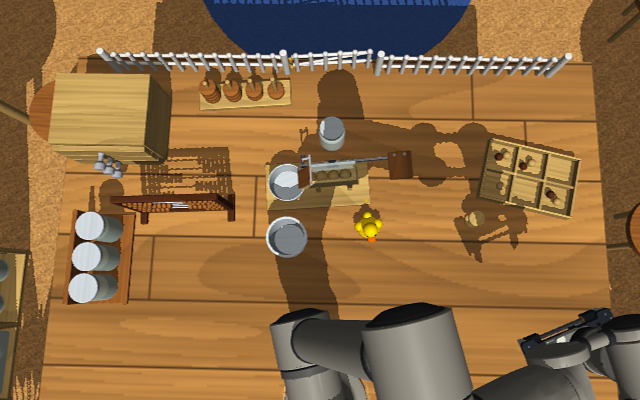

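The scene view shows the paddle at about (262,192), with the cup at (350,252). In the top view the paddle is at (400,165), the cup at (286,182), the duck at (369,226), the bobbin at (476,218) and the jar at (332,133). Next I measure the paddle in both views.

```bash
python3 - <<'E'
import numpy as np,cv2
rays=[]
def world(c,u,v,z):
    R=cv2.Rodrigues(c['rvec'])[0];o=-R.T@c['tvec'].ravel()
    d=R.T@np.array([(u-c['cx'])/c['fx'],(v-c['cy'])/c['fy'],1]);return o,d,o+d*(z-o[2])/d[2]
for n,(u0,v0),w in(('top',(400,165),22),('scene',(262,192),20)):
    c=np.load(n+'.npz');P=c['P'];f=c['frame'];print(n,f[v0,u0],P[v0,u0].round(1))
    d=np.abs(f.astype(int)-f[v0,u0]).sum(-1)<45
    m=np.zeros(d.shape,np.uint8);m[v0-w:v0+w,u0-w:u0+w]=d[v0-w:v0+w,u0-w:u0+w]
    k,l,s,cc=cv2.connectedComponentsWithStats(m);b=l==l[v0,u0]
    cn=cc[l[v0,u0]];pts=P[b];pts=pts[np.isfinite(pts).all(1)]
    A=np.c_[pts[:,:2],np.ones(len(pts))];r=cv2.minAreaRect(np.argwhere(b)[:,::-1].astype(np.float32))
    print(b.sum(),cn,'median',np.median(pts,0).round(1),'z pct',np.percentile(pts[:,2],[5,25,75,95]).round(1))
    q=np.array([world(c,*x,101)[2] for x in cv2.boxPoints(r)]);print('corners@101',q.round(0).tolist(),q.mean(0).round(1))
    rays.append(world(c,*cn,101)[:2])
    if n=='top':
        for nm,(u,v) in dict(cup=(286,182),duck=(369,226),bobbin=(476,218),jar=(332,133),stack=(286,237),leverroot=(338,165),lid=(304,175),chutehi=(354,172)).items(): print(nm,P[v,u].round(0))
(o1,d1),(o2,d2)=rays
t=np.linalg.lstsq(np.c_[d1,-d2],o2-o1,rcond=None)[0];print('tri',o1+d1*t[0],o2+d2*t[1])
c=np.load('top.npz');cv2.imwrite('pics/crop.png',cv2.resize(c['frame'][110:250,250:500],None,fx=3,fy=3))
E
```

```text
top [25 54 92] [ 608.7 -181.3  102.4]
971 [400.95056643 162.39855819] median [ 622.3 -184.    96.6] z pct [-4.400e+00 -1.000e-01  1.004e+02  1.043e+02]
corners@101 [[574.0, -119.0, 101.0], [665.0, -125.0, 101.0], [659.0, -242.0, 101.0], [568.0, -235.0, 101.0]] [ 616.3 -180.3  101. ]
cup [576. 120.  16.]
duck [ 452. -104.   76.]
bobbin [ 481. -387.   51.]
jar [691.  -5. 102.]
stack [426. 116.   4.]
leverroot [598. -22. 137.]
lid [574.  64. 122.]
chutehi [578. -61. 150.]
scene [ 57  98 141] [ 611.7 -173.5  100.9]
572 [256.62587413 196.07692308] median [ 613.2 -186.7   98.3] z pct [ -1.6   1.6 101.3 104.2]
corners@101 [[692.0, -203.0, 101.0], [564.0, -234.0, 101.0], [582.0, -146.0, 101.0], [704.0, -122.0, 101.0]] [ 635.5 -176.2  101. ]
tri [ 620.39853987 -186.59205886   82.4762029 ] [ 621.22054787 -187.57905662   82.81244198]
```

View pics/crop.png

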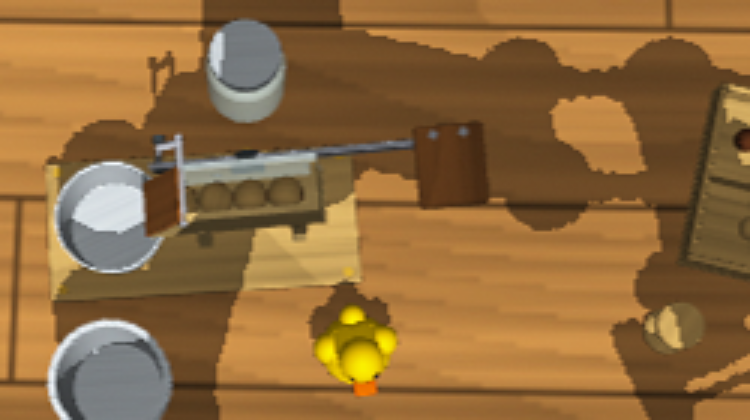

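The crop shows the paddle as a clean board, about x 414-488, y 122-208 in the crop. Shadow leaked into my masks, so I restrict by height and repeat.

```bash
python3 - <<'E'
import numpy as np,cv2
for n,(u0,v0),w in(('top',(400,165),25),('scene',(262,192),25)):
    c=np.load(n+'.npz');P=c['P'];
    m=np.zeros(P.shape[:2],np.uint8);s=np.s_[v0-w:v0+w,u0-w:u0+w]
    m[s]=((P[s][...,2]>80)&(P[s][...,2]<115));
    m=cv2.morphologyEx(m,cv2.MORPH_OPEN,np.ones((7,7)))
    k,l,st,cc=cv2.connectedComponentsWithStats(m);b=l==l[v0,u0];pts=P[b]
    r=cv2.minAreaRect(pts[:,:2].astype(np.float32));A=np.c_[pts[:,:2]-r[0],np.ones(len(pts))]
    print(n,b.sum(),cc[l[v0,u0]],r,'mean',pts.mean(0).round(1),'plane',np.linalg.lstsq(A,pts[:,2],rcond=None)[0].round(3))
    f=c['frame'];
    R=cv2.Rodrigues(c['rvec'])[0];o=-R.T@c['tvec'].ravel();x,y=cc[l[v0,u0]]
    d=R.T@np.array([(x-c['cx'])/c['fx'],(y-c['cy'])/c['fy'],1]);print(o,d,(o+d*(101-o[2])/d[2]).round(1))
    if n=='top': o1,d1=o,d
t=np.linalg.lstsq(np.c_[d1,-d],o-o1,rcond=None)[0];print('tri',o1+d1*t[0],o+d*t[1])
E
```

```text
top 608 [399.64967105 164.76809211] ((610.6566772460938, -181.29269409179688), (72.17082214355469, 59.14748001098633), 2.674811363220215) mean [ 610.  -180.8   99.5] plane [ 1.4000e-02 -1.2300e-01  9.9597e+01]
[ 324.89348521  -17.08116277 1302.48428009] [ 0.23162339 -0.13306606 -0.97751025] [ 609.6 -180.6  101. ]
scene 380 [260.34473684 193.21052632] ((612.2052001953125, -179.65716552734375), (75.7138442993164, 59.33572006225586), 5.82731819152832) mean [ 617.2 -174.3   99.6] plane [-2.00000e-03 -1.56000e-01  1.00449e+02]
[1156.13000067  531.87682691  887.00656758] [-0.45879731 -0.60128503 -0.67057366] [ 618.4 -172.9  101. ]
tri [ 611.88487252 -181.95575302   91.30686901] [ 611.66185394 -181.68564274   91.21725478]
```

Paddle centre is about (610.5, -181.5). The top face tilts 7° (outer end high) and sits about 100 mm up, which agrees with the text. I'll shut the fingers and turn the jaws across the lever, so the wide body stays clear of the chute wall, then move above the paddle.

```bash
python3 -m pendant '[{"linear":[30,22,0],"twist":5},{"linear":[60,45,0],"twist":10},{"linear":[95,70,0],"twist":16},{"linear":[130,96,0],"twist":22},{"linear":[165,122,0],"twist":28},{"linear":[200,148,0],"twist":35},{"linear":[235,174,0],"twist":41},{"linear":[270,200,0],"twist":47},{"linear":[305,226,0],"twist":53},{"linear":[340,252,0],"twist":59},{"linear":[370,275,0],"twist":64},{"linear":[392,291,0],"twist":68},{"linear":[406,301,0],"twist":70},{"linear":[406,301,-40],"twist":70},{"linear":[406,301,-80],"twist":70},{"linear":[406,301,-95],"twist":70},{"linear":[406,301,-95],"twist":70}]' 255
python3 - <<'E'
from h import *
o=bot.get_obs();print(o['joint_positions'].round(2),o['tcp_rot'].round(3))
c=cap('scene');cv2.imwrite('pics/above.png',cv2.resize(c['frame'][100:300,180:430],None,fx=3,fy=3))
E
```

```text
time: 2.22
tool_pos: [610.0, -182.8, 131.3]
tcp_rot: [-3.141, 0.001, 0.05]
contact_force: [-0.3, -0.6, 0.9]
grip_width: 0.3
[-0.41  0.63  1.32 -0.    1.19 -0.46] [-3.141e+00  1.000e-03  5.000e-02]
```

View pics/above.png

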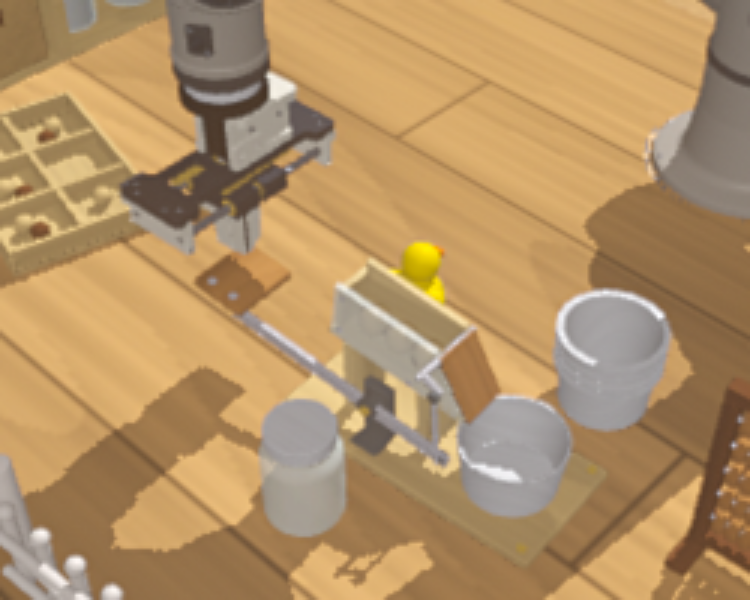

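The shut fingertips (crop 240,245) are over the paddle (crop 243,278), and the body is clear of everything. Pressing now.

```bash
python3 -m pendant '[{"linear":[0,0,-12],"twist":0},{"linear":[0,0,-22],"twist":0},{"linear":[0,0,-28],"twist":0},{"linear":[0,0,-34],"twist":0},{"linear":[0,0,-40],"twist":0},{"linear":[0,0,-46],"twist":0},{"linear":[0,0,-52],"twist":0},{"linear":[0,0,-58],"twist":0},{"linear":[0,0,-63],"twist":0},{"linear":[0,0,-67],"twist":0},{"linear":[0,0,-70],"twist":0},{"linear":[0,0,-72],"twist":0},{"linear":[0,0,-73],"twist":0},{"linear":[0,0,-73],"twist":0}]'
```

```text
time: 4.03
tool_pos: [610.5, -182.7, 58.8]
tcp_rot: [3.141, -0.0, 0.051]
contact_force: [1.6, -4.3, 3.2]
grip_width: 0.6
```

```bash
python3 -m pendant '[{"linear":[0,0,-1],"twist":0},{"linear":[0,0,-2],"twist":0},{"linear":[0,0,-2],"twist":0},{"linear":[0,0,-2],"twist":0}]'
python3 -m pendant '[{"linear":[0,0,-1],"twist":0},{"linear":[0,0,-1],"twist":0},{"linear":[0,0,-1],"twist":0},{"linear":[0,0,-1],"twist":0},{"linear":[0,0,-1],"twist":0},{"linear":[0,0,-1],"twist":0},{"linear":[0,0,-1],"twist":0},{"linear":[0,0,-1],"twist":0}]'
python3 - <<'E'
from h import *
c=cap('scene');cv2.imwrite('pics/down.png',cv2.resize(c['frame'][100:300,180:430],None,fx=3,fy=3))
E
```

```text
time: 4.53
tool_pos: [610.6, -182.7, 57.7]
tcp_rot: [3.141, -0.001, 0.051]
contact_force: [-1.0, -3.0, 9.8]
grip_width: 0.2
time: 5.52
tool_pos: [610.6, -182.8, 57.3]
tcp_rot: [3.141, -0.001, 0.051]
contact_force: [-1.5, -2.5, 12.3]
grip_width: 0.7
```

View pics/down.png

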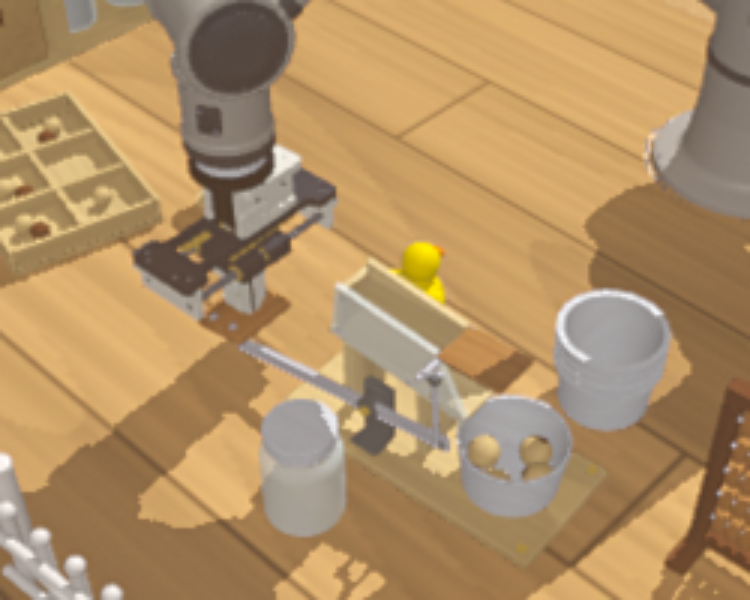

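The lid is wide open (crop 485,355) and the paddle is on its stop, with force rising to 12 N. At least three beads show in the cup (crop 485,450; 537,450; 535,472). I'll hold longer and check from the top.

```bash

python3 -m pendant '[{"linear":[0,0,0],"twist":0},{"linear":[0,0,0],"twist":0},{"linear":[0,0,0],"twist":0},{"linear":[0,0,0],"twist":0},{"linear":[0,0,0],"twist":0},{"linear":[0,0,0],"twist":0},{"linear":[0,0,0],"twist":0},{"linear":[0,0,0],"twist":0},{"linear":[0,0,0],"twist":0},{"linear":[0,0,0],"twist":0},{"linear":[0,0,0],"twist":0},{"linear":[0,0,0],"twist":0}]'
python3 - <<'E'
from h import *
a=cap('scene')['frame'][210:290,310:400];b=cap('top')['frame'][130:230,250:430]
cv2.imwrite('pics/chk.png',np.vstack([cv2.resize(a,(450,400)) if 0 else cv2.resize(a,(338,300)),np.zeros((0,338,3),np.uint8)]) if 0 else np.hstack([cv2.resize(a,(338,300)),cv2.resize(b,(450,250))[:,:,:] if 0 else cv2.copyMakeBorder(cv2.resize(b,(450,250)),0,50,0,0,0)]))
E
```

```text
time: 7.08
tool_pos: [610.6, -182.8, 57.3]
tcp_rot: [3.141, -0.001, 0.051]
contact_force: [-2.6, -2.4, 12.6]
grip_width: -0.1
```

View pics/chk.png

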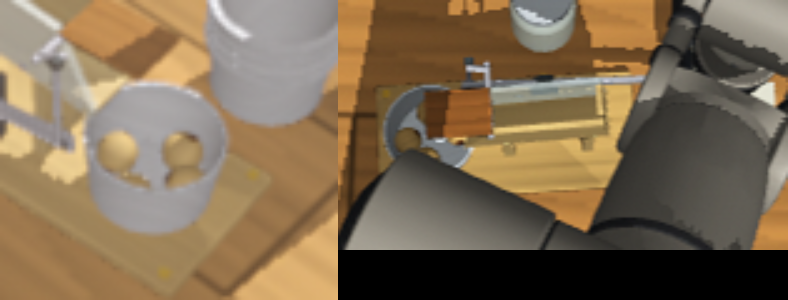

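The chute is empty and four beads sit in the cup: two at crop (118,150) and (182,150), one at (182,178), and a sliver of the fourth at (133,182). Easing up at about 24 mm/s, slower near the end.

```bash

python3 -m pendant '[{"linear":[0,0,1],"twist":0},{"linear":[0,0,3],"twist":0},{"linear":[0,0,5],"twist":0},{"linear":[0,0,8],"twist":0},{"linear":[0,0,11],"twist":0},{"linear":[0,0,14],"twist":0},{"linear":[0,0,17],"twist":0},{"linear":[0,0,20],"twist":0},{"linear":[0,0,23],"twist":0},{"linear":[0,0,26],"twist":0},{"linear":[0,0,28],"twist":0},{"linear":[0,0,30],"twist":0},{"linear":[0,0,32],"twist":0},{"linear":[0,0,34],"twist":0},{"linear":[0,0,36],"twist":0},{"linear":[0,0,38],"twist":0},{"linear":[0,0,40],"twist":0}]'
python3 -m pendant '[{"linear":[0,0,1],"twist":0},{"linear":[0,0,2],"twist":0},{"linear":[0,0,3],"twist":0},{"linear":[0,0,4],"twist":0},{"linear":[0,0,5],"twist":0},{"linear":[0,0,6],"twist":0},{"linear":[0,0,7],"twist":0},{"linear":[0,0,8],"twist":0},{"linear":[0,0,9],"twist":0},{"linear":[0,0,10],"twist":0},{"linear":[0,0,11],"twist":0},{"linear":[0,0,12],"twist":0},{"linear":[0,0,14],"twist":0},{"linear":[0,0,16],"twist":0},{"linear":[0,0,20],"twist":0},{"linear":[0,0,30],"twist":0},{"linear":[0,0,50],"twist":0},{"linear":[0,0,75],"twist":0},{"linear":[0,0,90],"twist":0},{"linear":[0,0,90],"twist":0}]'
python3 -m pendant '[{"linear":[-20,-20,0],"twist":0},{"linear":[-50,-55,0],"twist":0},{"linear":[-80,-95,0],"twist":0},{"linear":[-110,-135,0],"twist":0},{"linear":[-140,-165,0],"twist":0},{"linear":[-155,-185,0],"twist":0},{"linear":[-160,-190,0],"twist":0},{"linear":[-160,-190,0],"twist":0},{"linear":[-160,-190,0],"twist":0}]'
python3 - <<'E'
from h import *
a=cap('scene')['frame'][150:290,220:420];c=cap('top');P=cloud(c);b=c['frame'][120:240,250:430]
Q=np.load('top.npz')['P'];print('paddle z now/then',np.nanmedian(P[158:172,394:406,2]),np.nanmedian(Q[158:172,394:406,2]))
cv2.imwrite('pics/end.png',np.hstack([cv2.resize(a,(400,280)),cv2.resize(b,(400,280))]))
E
```

```text
time: 9.3
tool_pos: [610.4, -182.6, 95.9]
tcp_rot: [3.142, -0.0, 0.051]
contact_force: [-0.4, 1.2, 1.0]
grip_width: 0.3
time: 11.8
tool_pos: [611.0, -182.8, 187.2]
tcp_rot: [3.14, -0.003, 0.051]
contact_force: [0.2, -0.3, -0.5]
grip_width: 0.8
time: 12.92
tool_pos: [451.0, -371.6, 185.5]
tcp_rot: [-3.141, -0.0, 0.052]
contact_force: [0.2, -0.4, 0.6]
grip_width: 0.8
paddle z now/then 99.64694851181793 100.20062555440913
```

View pics/end.png

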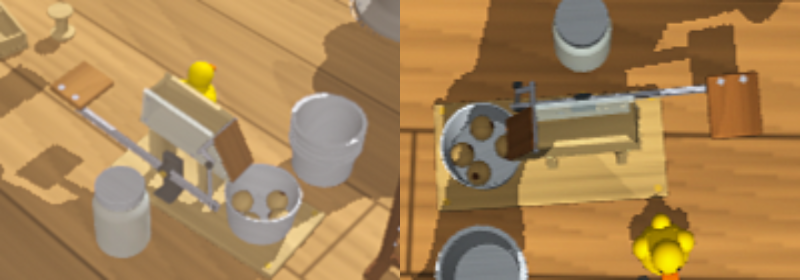

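The end picture shows four beads in the cup (right half: 482,126; 461,154; 479,172; 505,146 partly hidden by the lid). The lid is shut, the chute is empty and the paddle is up. Handing in.

```bash
python3 -c "
from plant import bot
print(bot.close_job())"
```

```text
the job is handed in; nothing more can be done
None
```

The job is done and handed in at about 13 s of the 35 s allowed; no verdict was reported. I pressed the paddle to its stop with the shut fingertips (TCP z 57.3 mm, about 12 N). I held it there about 3 s while the beads rolled out, then eased it up at 8–24 mm/s and moved the hand clear.

- **Last pictures:** all four beads are in the cup, the chute is empty and the lid is shut. The cup, duck and jar look unmoved by eye; I did not measure their positions again.
- **Paddle height:** 99.6 mm at the end against 100.2 mm at the start, so it is back at rest within camera accuracy.
- **Contact:** the tool force is back to its noise level (under 1 N).
- **Checks that disagreed:** triangulating the paddle from the two views gave a height of 91 mm, while the depth readings gave 100 mm and the text says 101 mm. I went with the depth readings, and the 57 mm stop matched the text. The first colour masks picked up shadow, so I redid them using height.

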